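# Trip the hidden latch of a fume extractor's filter tray

## Task

The filter tray of the fume extractor is held shut by a spring latch hidden under one of the three small holes in its top. Take the blue pick from its wooden stand and feel down the holes with its tip, pressing gently and never ramming, until the latch gives and the tray springs out. Finish with the pick hanging in its stand again and the tray pulled fully open for a filter change, and leave the jar, the tub and the soldering brick where they are.

Things in the scene. Friction and masses are not known exactly. Their poses are not given: they have to be found in the camera images.
- unit: Fume extractor, fixed: blue box 200 (x) x 220 (y) x 120 mm high with a grey top plate, black tray front and a round blue intake collar with a dark grille (84 mm across, 36 mm high, centre 52 mm behind the middle) on top. Origin: centre of the underside; its front (tray side) faces its own -x, roughly towards the robot.
- unit_top (a point): Centre of the extractor's top face, 120 mm above the table; axes as the extractor, z up.
- hole0 (a point): Mouth centre of the access hole at the extractor's -y side, in the top face (z = 120 mm). All three holes are vertical, 13 mm wide with a 2 mm chamfer, through a 6 mm plate, in a row along the extractor's y, 36 mm apart, 50 mm nearer the tray than the middle of the top. 35 mm below the top face a tip meets a flat surface in every hole: the latch pad or a hard stop.
- hole1 (a point): Mouth centre of the middle access hole, as hole0. Under at least one hole, not known which, lies the sprung latch pad: it yields from about 4 N, staying near or under 10 N, lets the tray go after about 7 mm and comes to a hard end after 14 mm.
- hole2 (a point): Mouth centre of the access hole at the extractor's +y side, as hole0. Where there is no latch pad the surface below is a hard stop, which must not be pressed with more than 40 N: ease off at about 12 to 15 N and try another hole if the tip has hardly moved.
- tray (a joint): Filter tray, slides out of the extractor along the extractor's -x: 0 = shut and latched, 0.09 m = fully open (stop). When the latch is tripped a spring pushes it out to about 25 mm; the rest must be pulled against a light drag (1.5 N plus 25 N per m/s), and it stays where it is left.
- tray_handle (a point): Grip point: middle of the tray's aluminium bar handle, 100 mm long along the extractor's y, 10 mm thick, its middle 45 mm in front of the black tray front (40 mm clear behind it for a finger), 88 mm above the table (32 mm below the extractor's top). It moves with the tray. Its axes are the extractor's. It can be pinched from above with the fingers closing along the extractor's x.
- pick: Blue-handled steel pick, 70 g, loose, hanging upright in its stand: shank 6 mm thick and 80 mm long with a tapered tip, then a flange 28 mm wide and 4 mm thick, then a round handle 14 mm thick and 75 mm long. Total 159 mm. Origin: the tip; z runs up along the handle.
- pick_tip (a point): Tip of the pick (the origin of the pick).
- pick_grip (a point): Middle of the handle's upper part, on the axis, 129 mm above the tip: a good place to grip from above.
- stand: Wooden stand, fixed: block 60 x 60 x 100 mm high with a vertical hole 13 mm wide (2 mm chamfer) through its middle. Origin: centre of the underside. The pick hangs in it with its flange resting on the top, the tip 20 mm above the table.
- stand_hole (a point): Mouth centre of the stand's hole, 100 mm above the table.
- jar: Bystander: green flux jar with a white cap, 56 mm wide, 95 mm high. Origin: centre of the underside.
- tub: Bystander: white tub with a blue band, 94 mm wide, 100 mm high. Origin: centre of the underside.
- brick: Bystander: pale soldering brick, 150 x 110 x 30 mm. Origin: centre of the underside.

How it is judged:
By the outcome, as a careful person would: the job done as asked, in the order asked, and still so for the second after the job is handed in, with the robot touching nothing.
It also fails if it takes over 72 s, if anything falls off the work surface, if the arm or the gripper's body presses on something with over 40 N, if the wrist force passes 120 N, or if a joint passes its speed limit or range.

## Robot

A 6-joint arm with a two-finger parallel gripper is mounted at the origin on the work surface. World frame = base frame: x ahead of the robot, y to its left, z up, the work surface at z = 0. Lengths are in m, angles in degrees, forces in N, time in s.
With the tool pointing down it reaches from about 0.275 to 0.875 m from the base axis. Payload 12.5 kg.
Tool frame: the origin (TCP) lies midway between the tips of the shut fingers; the grasp point (between the pads) lies r.grip_depth behind it (r.grip_depth is the distance from the TCP to the grasp point, in m); z points along the fingers, y is the line along which they close (so a half turn about z gives the same grasp; the last joint's range is limited). The gripper opens to 85 mm and grips with 20 to 120 N. Pads are 22 mm wide; open, the fingers measure 114 mm over their backs; the gripper's body (76 mm by 85 mm) begins 54 mm behind the grasp point. The pads swing forward as they close: fully open they stand 13 mm farther back than shut.
Start: joints at [-75.722, 20.094, 94.641, -0, 65.266, -4.847], TCP at [0.18, -0.52, 0.231] pointing down, gripper open.
Joint ranges: [-157.81, 157.81], [-45, 120.19], [0.68, 151.7], [-89.99, 269.99], [4.06, 180], [-164.3, 164.3]. Speed limits (degrees/s): [127.2, 127.2, 159.86, 180, 180, 180].

## Interface

Orientations are given as [roll, pitch, yaw] about the fixed x, y, z axes, in that order (R = Rz(yaw) Ry(pitch) Rx(roll)).
In Python, from workcell import r gives the robot as it stands. Calls block until the motion is done:
- r.goto(position, orientation): joint-space move of the TCP to a pose.
- r.move_straight(position, vel=0.15, orientation=None): straight line of the TCP; orientation=None keeps the orientation; vel is the mean speed in m/s.
- r.move_joints(angles): joint-space move.
- r.move_gripper(opening): finger opening in m; the grip force is fixed at half the most; returns when the fingers have stopped.
- r.dwell(seconds).
- r.ik(position, orientation): joint angles nearest the present ones, or None.
- r.observe(): the state.
- r.snapshot(name): name is "scene" or "top" or "wrist"; returns the picture (420x560x3 uint8, red, green, blue); there is no depth.
- r.camera_params(name): a dict with "vfov" (degrees; the focal length in pixels is half the picture's height over the tangent of half this angle, whatever the lens; pixels are square), "cx", "cy" (the principal point, pixels), "rvec" (rotation vector, rad) and "tvec" (3), from world to camera coordinates, as OpenCV has them; the wrist camera has in their place "tool_from_camera" (4x4, takes a point from camera to tool coordinates, whose origin is the TCP and whose axes are the flange's). Camera axes: x right, y down, z forward; pixel columns grow to the right and rows downward; lengths in m; the calibration is good to about 2 mm. A picture is of the moment at which its call begins: read the wrist's pose just before it. camera_params takes no time and is no camera call.
A pose or a line that the arm cannot do raises r.MotionError and nothing moves.
- r.job_done(): hands the job in; it is judged then, once.
The state is a dict: "time": time; "qpos": joint angles; "joint_vel": joint speeds; "joint_torque": joint torques, N m; "position": TCP position; "orientation": TCP orientation; "wrist_force": force on the tool from outside, world axes, zero at the start; "torque": the same for the moment, N m; "gripper_width": finger opening in m; "grip_force": force on a finger pad.
Only numpy, scipy, OpenCV 4.12 (cv2) and the standard library are available. Lean on these libraries where they do the work, as an engineer would, in place of code of your own. Each camera call takes 0.05 s, during which the arm holds its last target. There are 200 camera calls.

## Working session

There is one attempt and no reset: what is moved stays moved. The work goes in short steps, each a Python script; the robot and the scene stay as the last script left them, time stands still between calls to the robot, and variables do not carry over. Pictures are saved under pics/ and viewed, at most 10 in all, crops included, and the job is handed in when it is done.

```bash
mkdir -p pics; ls; python3 - <<'E'
from workcell import r
import cv2
for n in ("scene","top"):
    im=r.snapshot(n); cv2.imwrite(f"pics/{n}0.png",im[:,:,::-1]); print(n,r.camera_params(n))
print(r.camera_params("wrist"),r.grip_depth,r.observe())
E
```

```text
pics
scene {'vfov': 47.76072740187334, 'cx': 279.48492662572403, 'cy': 210.6045052347126, 'rvec': array([ 1.17914848,  2.44443714, -0.90878359]), 'tvec': array([ 0.36330889, -0.26215311,  1.48119634])}
top {'vfov': 56.90524510499835, 'cx': 280.8849986072389, 'cy': 206.03063733126203, 'rvec': array([ 2.17599015, -2.12250244,  0.15570171]), 'tvec': array([-0.02203699,  0.56947526,  0.78574591])}
{'vfov': 63.908458654274526, 'cx': 275.43801458966533, 'cy': 207.62149800280858, 'tool_from_camera': array([[-2.57572396e-04, -9.65672196e-01, -2.59763629e-01,
         6.56494734e-02],
       [ 9.99999924e-01, -3.24811490e-04,  2.15923409e-04,
         4.39460934e-04],
       [-2.92885444e-04, -2.59763553e-01,  9.65672207e-01,
        -1.41179485e-01],
       [ 0.00000000e+00,  0.00000000e+00,  0.00000000e+00,
         1.00000000e+00]])} 0.0187 {'time': 0.1, 'qpos': array([-7.57216712e+01,  2.01228226e+01,  9.46711681e+01, -7.67341317e-04,
        6.52643909e+01, -4.84919312e+00]), 'joint_vel': array([-0.13749479, -0.01619926, -0.18298058,  0.02097066, -0.11446255,
       -0.10327633]), 'joint_torque': array([ 5.94659687e-04, -5.06833577e+01, -2.91876537e+01, -1.57525892e-04,
        2.60598652e-03,  2.60443647e-05]), 'position': array([ 0.18015441, -0.51936589,  0.23081125]), 'orientation': array([-1.79941769e+02, -4.24107104e-03,  1.91278412e+01]), 'wrist_force': array([-0.48616588, -0.4128881 , -0.19157089]), 'torque': array([-0.00717162, -0.00877898, -0.0223056 ]), 'grip_force': 0.0, 'gripper_width': 0.08527828245646119}
```

View pics/scene0.png

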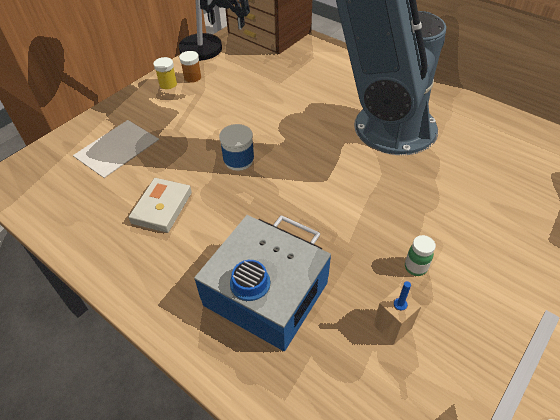

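View pics/top0.png

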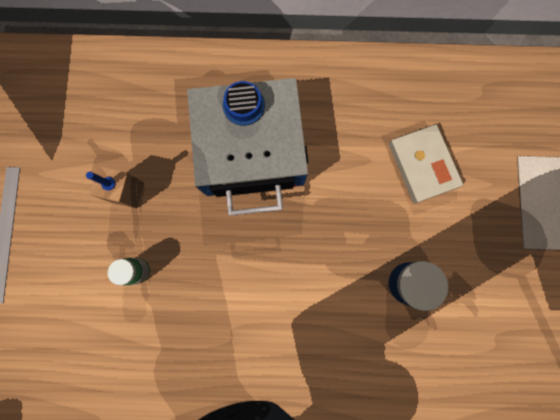

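The scene view shows the extractor with its holes at (263,242), (277,249) and (291,256), and the pick in its stand at (403,295). In the top view the holes are at (230,157), (249,156) and (267,154), the handle bar runs (230,212)-(281,208), and the pick's flange is at (108,184) with its top end at (91,175).

```bash
cat > h.py <<'E'
from workcell import r
import cv2, numpy as np
from scipy.spatial.transform import Rotation as Rot
def K(p): 
    f=210/np.tan(np.radians(p["vfov"]/2)); return np.array([[f,0,p["cx"]],[0,f,p["cy"]],[0,0,1]])
def cam(name,st=None):
    p=r.camera_params(name)
    if name!="wrist":
        R=cv2.Rodrigues(p["rvec"])[0]; return K(p),R.T,-R.T@p["tvec"]
    T=p["tool_from_camera"]; Rw=Rot.from_euler("xyz",st["orientation"],degrees=True).as_matrix()
    return K(p),Rw@T[:3,:3],Rw@T[:3,3]+st["position"]
def cast(c,px,z):
    k,R,o=c; d=R@np.linalg.inv(k)@np.array([px[0],px[1],1.]); return o+d*(z-o[2])/d[2]
def proj(c,X):
    k,R,o=c; v=k@(R.T@(np.array(X)-o)); return v[:2]/v[2]
def blobs(mask,box,amin,amax):
    x0,y0,x1,y1=box; n,_,s,c=cv2.connectedComponentsWithStats(mask[y0:y1,x0:x1].astype(np.uint8))
    return [(c[i]+[x0,y0],s[i,4]) for i in range(1,n) if amin<=s[i,4]<=amax]
def shot(name):
    st=r.observe(); im=r.snapshot("wrist"); cv2.imwrite(f"pics/{name}.png",im[:,:,::-1]); return im,cam("wrist",st)
E
python3 - <<'E'
from h import *
for n,box in (("top",(215,140,280,168)),("scene",(255,235,300,265))):
    im=cv2.imread(f"pics/{n}0.png"); c=cam(n)
    for p,a in blobs(im.max(2)<70,box,8,200): print(n,p,a,cast(c,p,.12).round(4))
t=cam("top"); s=cam("scene")
print("handle",cast(t,(230,212),.088),cast(t,(281,208),.088))
print("flange",cast(t,(109,184.5),.104),cast(t,(91,175),.179),cast(s,(402,303),.104),cast(s,(406,284),.179))
print("jar",cast(t,(121,272),.095),"tub",cast(t,(422,287),.1))
E
```

```text
top [266.5        153.33333333] 30 [0.6622 0.023  0.12  ]
top [248.4137931  155.27586207] 29 [0.6574 0.0583 0.12  ]
top [230.19354839 157.29032258] 31 [0.6524 0.0938 0.12  ]
scene [295.77777778 236.33333333] 9 [0.604 0.071 0.12 ]
handle [0.54842572 0.09375357 0.088     ] [ 0.55908026 -0.00812558  0.088     ]
flange [0.59520186 0.33307337 0.104     ] [0.59752005 0.33286599 0.179     ] [0.59576585 0.33818307 0.104     ] [0.60000706 0.33431632 0.179     ]
jar [0.4251035 0.2989067 0.095    ] tub [ 0.41099461 -0.28287877  0.1       ]
```

```bash
python3 - <<'E'
from h import *
O=[180,0,97.9]
r.move_straight([.18,-.52,.33])
r.goto([.6574,.0583,.30],O); r.dwell(.3)
im,c=shot("wh"); print([proj(c,[x,y,.12]) for x,y in ((.6622,.023),(.6574,.0583),(.6524,.0938))])
r.goto([.596,.3345,.33],O); r.dwell(.3)
im,c=shot("wp"); print(proj(c,[.596,.3345,.179]),proj(c,[.596,.3345,.1]))
print(r.observe()["time"],r.observe()["qpos"])
a=cv2.imread("pics/wh.png");b=cv2.imread("pics/wp.png")
cv2.imwrite("pics/w1.png",cv2.resize(np.hstack([a,b]),(800,300)))
E
```

```text
[array([275.20633019, 221.15275201]), array([275.27617557, 186.13101757]), array([275.16914397, 148.82291378])]
[274.95645398 192.02085058] [275.0171809 176.7275133]
5.3583 [ 2.53485064e+01  3.08513855e+01  6.46050757e+01 -2.69674875e-03
  8.45448024e+01  1.74962233e+01]
```

View pics/w1.png

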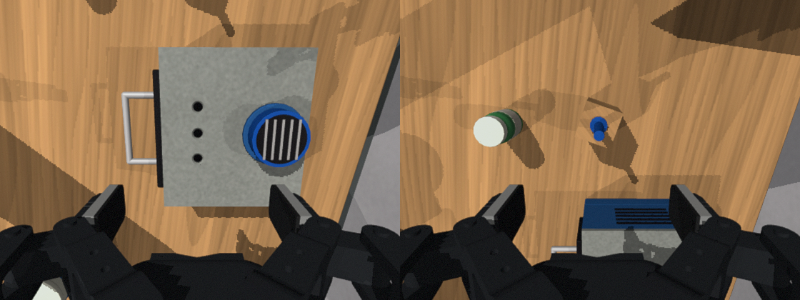

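The wrist views show the three holes on the left at x≈276, rows ≈148 to 220, as predicted. On the right the blue pick is at about (279,180), with its handle top just below the flange.

```bash
python3 - <<'E'
from h import *
st=r.observe(); 
a=cv2.imread("pics/wh.png");b=cv2.imread("pics/wp.png")
cp=cam("wrist",st); ch=cam("wrist",dict(position=np.array([.6574,.0583,.30]),orientation=[180,0,97.9]))
for p,s in blobs(a.max(2)<70,(255,130,300,240),20,400): print(p,s,cast(ch,p,.12).round(4))
B=b.astype(int); m=((B[:,:,0]-B[:,:,2])>40)
m[:150]=0;m[230:]=0;m[:,:240]=0;m[:,320:]=0
ys,xs=np.nonzero(m)
for y in range(ys.min(),ys.max()+1): print(y,xs[ys==y].min(),xs[ys==y].max(),end="; ")
# handle: bar
g=(a.min(2)>150); g[:,:160]=0;g[:,188:]=0;g[:120]=0;g[235:]=0
ys2,xs2=np.nonzero(g);print("\nbar",xs2.min(),xs2.max(),ys2.min(),ys2.max())
crop=b[140:230,230:330]; cv2.imwrite("pics/crop.png",cv2.resize(np.hstack([crop,a[120:210,150:250]]),None,fx=4,fy=4,interpolation=0))
E
```

```text
[276.41258741 148.95804196] 143 [0.6535 0.0941 0.12  ]
[276.43939394 185.9469697 ] 132 [0.6585 0.0589 0.12  ]
[276.25892857 220.875     ] 112 [0.6632 0.0237 0.12  ]
164 273 281; 165 272 283; 166 270 285; 167 269 286; 168 268 287; 169 268 287; 170 267 288; 171 267 288; 172 266 289; 173 266 289; 174 266 289; 175 266 289; 176 266 290; 177 266 289; 178 266 289; 179 267 289; 180 267 289; 181 268 288; 182 268 288; 183 269 286; 184 269 285; 185 271 284; 186 271 284; 187 271 285; 188 271 285; 189 271 285; 190 271 285; 191 271 285; 192 272 285; 193 272 284; 194 273 284; 195 274 283; 196 275 281; 
bar 170 187 129 228
```

View pics/crop.png

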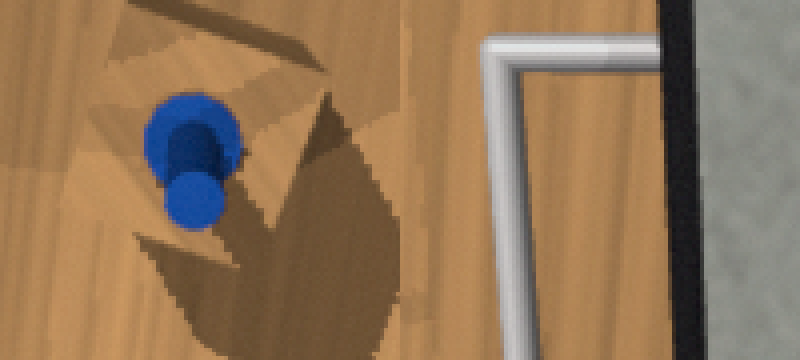

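```bash
python3 - <<'E'
from h import *
c=cam("wrist",r.observe()); a=cast(c,(278.2,189.6),.179); f=cast(c,(277.8,175.3),.104); print(a,f)
p=(a+f)/2; O=[180,0,97.9]
r.move_gripper(.045)
r.move_straight([p[0],p[1],.20],.2,O)
r.move_straight([p[0],p[1],.1303],.08)
r.move_gripper(0.0); r.dwell(.2); s=r.observe(); print(s["gripper_width"],s["grip_force"],s["wrist_force"],s["position"])
r.move_straight([p[0],p[1],.245],.12); r.dwell(.2)
s=r.observe(); print(s["time"],s["wrist_force"],s["position"],s["gripper_width"])
im,c=shot("held"); print("pred tip",proj(c,s["position"]-[0,0,.1103]),"hole",proj(c,[f[0],f[1],.1]))
cv2.imwrite("pics/heldz.png",cv2.resize(im[100:300,180:380,::-1],None,fx=3,fy=3))
E
```

```text
[0.59843596 0.33725797 0.179     ] [0.59861343 0.33737287 0.104     ]
0.01246210314471902 58.37531626224518 [-1.30953942 -1.47848821  5.40540031] [0.59870198 0.33741846 0.13082531]
9.5583 [-0.48353301 -0.48047453 -0.69248725] [0.59838005 0.33724011 0.24435178] 0.012526452531817152
pred tip [275.41444735 204.40078371] hole [275.71979231 194.43911671]
```

View pics/heldz.png

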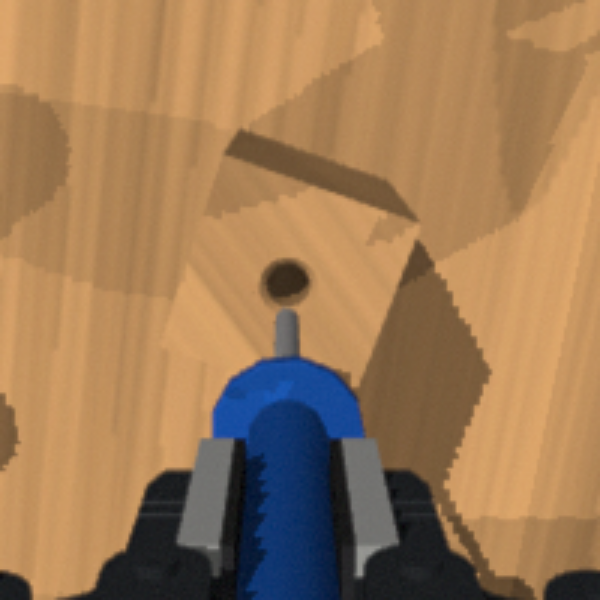

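The tip is at (276,204), as predicted, and the stand hole at (275.7,194.3) also matches. Next I feel the holes, starting at hole2.

```bash
cat > feel.py <<'E'
from h import *
def fz(f0): return np.array(r.observe()["wrist_force"])-f0
def feel(x,y):
    r.move_straight([x,y,.285],.25); r.move_straight([x,y,.236],.15); r.dwell(.1)
    f0=np.mean([r.observe()["wrist_force"] for _ in range(3)],0); z=.236; log=[]
    t0=r.observe()["time"]; zc=None; yielded=False
    while z>.1805:
        z-= .0015 if z>.199 else .0006
        r.move_straight([x,y,z],.03 if z>.199 else .015)
        f=fz(f0); log.append((round(z,4),round(f[2],1)))
        if z>.199 and (np.linalg.norm(f)>6): print("early",f); break
        if zc is None and f[2]>2.5: zc=z
        if f[2]>12: break
        if zc and zc-z>.0095: yielded=True; break
    print(log[-24:],zc,yielded,f,"dt",r.observe()["time"]-t0, r.observe()["position"])
    r.move_straight([x,y,.25],.1); 
    return yielded
E
python3 - <<'E'
from feel import *
r.move_straight([.5984,.3372,.29],.2)
print(feel(.6535,.0941)); print(r.observe()["time"])
E
```

```text
[(0.2195, np.float64(-0.4)), (0.218, np.float64(-0.0)), (0.2165, np.float64(0.7)), (0.215, np.float64(-0.5)), (0.2135, np.float64(0.1)), (0.212, np.float64(-0.4)), (0.2105, np.float64(-0.5)), (0.209, np.float64(-0.4)), (0.2075, np.float64(-0.0)), (0.206, np.float64(-0.3)), (0.2045, np.float64(-0.7)), (0.203, np.float64(-1.4)), (0.2015, np.float64(-0.1)), (0.2, np.float64(-1.0)), (0.1985, np.float64(-0.4)), (0.1979, np.float64(-0.2)), (0.1973, np.float64(-0.0)), (0.1967, np.float64(-0.0)), (0.1961, np.float64(-0.3)), (0.1955, np.float64(1.2)), (0.1949, np.float64(5.1)), (0.1943, np.float64(7.7)), (0.1937, np.float64(10.4)), (0.1931, np.float64(12.8))] 0.19490000000000002 False [-1.33175111 -0.68288139 12.80768162] dt 8.500000000000002 [0.65406605 0.09413335 0.19477131]
False
20.925
```

Hole2 is a hard stop: the force rose straight away with no travel. Next is hole1, with a quicker free descent.

```bash
sed -i 's/z=.236; log/r.move_straight([x,y,.222],.05); print("entry",fz(f0)); r.move_straight([x,y,.199],.06); z=.1985; log/; s/else .0006/else .0008/' feel.py; python3 - <<'E'
from feel import *
y=feel(.6585,.0589); print(y,r.observe()["time"])
if not y: print(feel(.6632,.0237),r.observe()["time"])
s=r.observe(); print(s["position"],s["wrist_force"],s["gripper_width"])
im,c=shot("after"); im=r.snapshot("top"); cv2.imwrite("pics/after.png",np.hstack([cv2.imread("pics/after.png")[60:340,80:480],im[60:340,80:480,::-1]]))
E
```

```text
entry [ 0.67449492 -0.44731731 -1.58744368]
[(0.1977, np.float64(-1.1)), (0.1969, np.float64(0.1)), (0.1961, np.float64(-0.7)), (0.1953, np.float64(1.8)), (0.1945, np.float64(5.7)), (0.1937, np.float64(7.1)), (0.1929, np.float64(8.3)), (0.1921, np.float64(8.3)), (0.1913, np.float64(8.7)), (0.1905, np.float64(8.6)), (0.1897, np.float64(8.6)), (0.1889, np.float64(7.8)), (0.1881, np.float64(5.2)), (0.1873, np.float64(5.0)), (0.1865, np.float64(5.3)), (0.1857, np.float64(6.0)), (0.1849, np.float64(5.8))] 0.19450000000000003 True [-1.31188895 -0.36366876  5.80529684] dt 4.25 [0.65888068 0.05888365 0.18569463]
True 27.8667
[0.65814228 0.05891871 0.24914032] [ 0.19428644  0.03579948 -0.28478982] 0.012295224709764158
```

View pics/after.png

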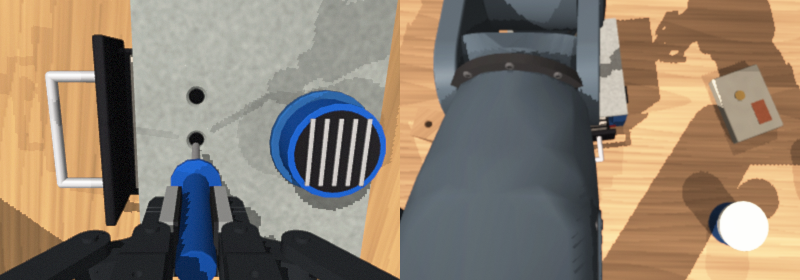

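The tray has sprung out: there is a gap behind the black front, and the pick is still straight in the gripper. Next the pick goes back in its stand.

```bash
python3 - <<'E'
from feel import *
x,y=.5985,.3373
r.move_straight([.6585,.0589,.29],.2); r.move_straight([x,y,.29],.25); r.move_straight([x,y,.236],.15); r.dwell(.15)
f0=np.array(r.observe()["wrist_force"])
for z,v in ((.222,.05),(.2,.06),(.17,.08),(.14,.08),(.1325,.04),(.1315,.02)):
    r.move_straight([x,y,z],v); f=fz(f0); print(z,f.round(1))
    if np.linalg.norm(f)>8: break
else:
    r.move_gripper(.045); r.move_straight([x,y,.21],.12); r.dwell(.1)
    im,c=shot("back"); cv2.imwrite("pics/backz.png",im[100:300,180:380,::-1])
print(r.observe()["time"])
E
```

```text
0.222 [1.2 1.  0.8]
0.2 [0.8 0.5 0.1]
0.17 [1.4 0.2 1.3]
0.14 [ 1.1 -0.6 -0.1]
0.1325 [ 1.1 -0.3  0.5]
0.1315 [ 1.6 -0.5  0.1]
34.225
```

View pics/backz.png

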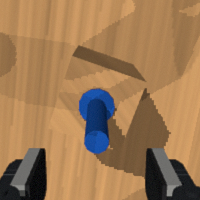

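The pick hangs in its stand again. Next I grip the tray handle.

```bash
python3 - <<'E'
from feel import *
c=cam("wrist",dict(position=np.array([.65814,.05892,.24914]),orientation=[180,0,97.9]))
h=cast(c,(132,190),.088); u=np.array([np.cos(np.radians(7.85)),np.sin(np.radians(7.85)),0])
e=np.array([.6585,.0589,.088])-.12*u; print("img",h,"model",e)
o=(h-e)@u; print("x offset",o)
p=e+u*(o if abs(o)<.008 else 0); O=[180,0,97.85]
r.move_gripper(.034)
r.move_straight([.5985,.3373,.23],.2); r.move_straight([p[0],p[1],.19],.3,O); r.move_straight([p[0],p[1],.12],.12); r.dwell(.1)
f0=np.array(r.observe()["wrist_force"])
for z in (.105,.09,.078,.0695):
    r.move_straight([p[0],p[1],z],.06); f=fz(f0); print(z,f.round(1))
    if np.linalg.norm(f)>8: break
else:
    r.move_gripper(0); r.dwell(.1); s=r.observe(); print(s["gripper_width"],s["grip_force"],fz(f0).round(1),s["position"],s["time"])
E
```

```text
img [0.52794065 0.04139329 0.088     ] model [0.53962452 0.04251039 0.088     ]
x offset -0.011726950736218962
0.105 [-0.6  0.2 -1. ]
0.09 [-0.7 -0.2 -0.6]
0.078 [ 0.4 -0.2  0.1]
0.0695 [-0.3 -0.3  9.1]
```

The image put the bar about 12 mm farther out than the model, and a finger just touched it. I lift and look again.

```bash
python3 - <<'E'
from feel import *
s=r.observe(); p=s["position"]; r.move_straight([p[0],p[1],.19],.12); r.dwell(.15)
im,c=shot("bar"); print(proj(c,[.5396,.0425,.088]),proj(c,[.5279,.0414,.088]),r.observe()["position"],r.observe()["time"])
cv2.imwrite("pics/barz.png",im[20:320,80:480,::-1])
E
```

```text
[273.65009506 207.32588643] [257.90305024 206.66842098] [0.54096814 0.04258671 0.18947587] 39.5333
```

View pics/barz.png

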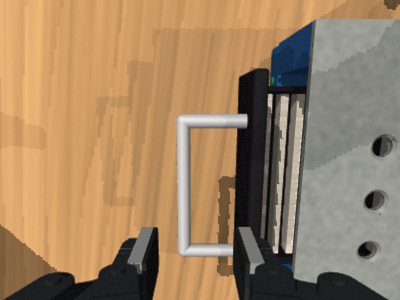

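The bar's centre is at about (264,205) in the full image, roughly 7 mm nearer the robot than I modelled.

```bash
python3 - <<'E'
from feel import *
c=cam("wrist",r.observe()); p=cast(c,(264.3,205),.088); print(p)
u=np.array([np.cos(np.radians(7.85)),np.sin(np.radians(7.85)),0])
r.move_gripper(.036)
r.move_straight([p[0],p[1],.12],.15); r.dwell(.1); f0=np.array(r.observe()["wrist_force"])
for z in (.09,.078,.0695):
    r.move_straight([p[0],p[1],z],.06); f=fz(f0); print(z,f.round(1))
    if np.linalg.norm(f)>8: raise SystemExit
r.move_gripper(0); r.dwell(.1); s=r.observe(); print(s["gripper_width"],s["grip_force"],fz(f0).round(1),s["position"],s["time"])
g=np.array([p[0],p[1],.0695]); d=.045; r.move_straight(g-u*d,.06)
while d<.08:
    d+=.0015; r.move_straight(g-u*d,.03); r.dwell(.03); f=fz(f0)@u; 
    if f>12: break
print(d,f,r.observe()["position"],r.observe()["time"])
E
```

```text
[0.53251374 0.04331429 0.088     ]
0.09 [ 0.5  0.3 -0.2]
0.078 [-0.   0.1  0.1]
0.0695 [-0.3  0.7  0.3]
0.00768373905977271 58.50626885890961 [-1.8  0.4  4.2] [0.53251912 0.04331636 0.06972505] 42.225
0.07050000000000002 18.310288743579996 [0.46501833 0.03398901 0.06982074] 47.9417
```

```bash
python3 - <<'E'
from feel import *
s=r.observe(); p=s["position"]
r.move_straight([p[0],p[1],.0698],.03)
r.move_gripper(.036); r.move_straight([p[0],p[1],.2],.15); r.dwell(.1)
im,c=shot("end1"); b=r.observe()["position"]; 
r.goto([.30,-.33,.30],[180,0,60]); r.dwell(.2)
print(b,proj(c,[p[0],p[1],.088]),r.observe()["time"])
t=r.snapshot("top"); s2=r.snapshot("scene")
cv2.imwrite("pics/end.png",cv2.resize(np.hstack([t[50:330,60:460],s2[140:420,120:520]])[:,:,::-1],(800,280)))
E
```

```text
[0.46463679 0.03398808 0.19921348] [276.09073707 204.30999377] 51.4667
```

View pics/end.png

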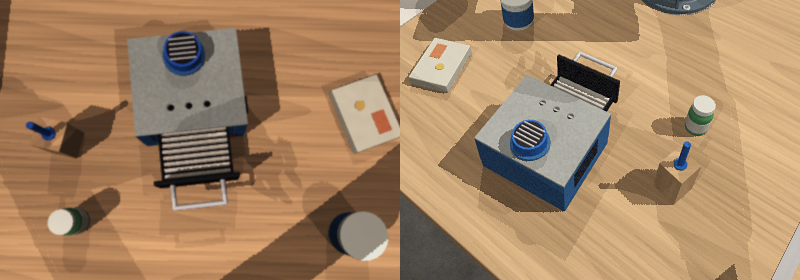

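Both views show the tray fully out with its bar at about (200,206) in the top crop. The pick is upright in its stand, and the jar, tub and brick haven't moved.

```bash
python3 - <<'E'
from h import *
print(cast(cam("top"),(260,255),.088)); print(r.job_done())
E
```

```text
[0.4645229  0.03097756 0.088     ]
the job is handed in; nothing more can be done
None
```

The job is handed in at about 51 s: the latch was under the middle hole (hole1), the tray is pulled out to its stop, the pick hangs in its stand again, and the jar, tub and brick look unmoved in the final pictures.

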